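Clamp a paint tin in the mixer

TASK

The pink-banded paint tin stands in the tilted cup of the bench-top paint mixer. Squeeze the red release lever against the black finger grip beside it, slide the clamp head down until its pad rests on the lid, and let the lever spring back so that the half-nut takes hold; then turn the T-handle clockwise until the tin is clamped firmly, half to three quarters of a turn past the point where the pad touches the lid and no further, or the lid is crushed. Leave the rest of the bench undisturbed.

Things in the scene. Friction and masses are not known exactly. Their poses are not given: they have to be found in the camera images.
- mixer: paint mixer, fixed: white wedge housing 265 mm deep (x), 280 wide (y), 35 high in front, 174 at the back; origin at bench level, mid-width, 120 mm behind its front face, x to its back, z up; the sloping deck faces its -x. The clamp frame's axis leans 30 degrees from vertical to the mixer's -x. Its two 24 mm columns stand 65 mm left and right of the axis and end 235 mm above the deck along the axis.
- cup_floor (a point): centre of the floor of the black rubber cup that the tin stands in (97 mm across, rim 14 mm above this floor, 12 mm above the deck); z points up along the leaning clamp axis, x away from the front, y towards the threaded column and the release lever. It lies 115 mm above and 6 mm in front of the mixer's origin.
- tin: the paint tin to be clamped, loose in the cup: 85 mm across, 95 mm high, 0.7 kg, white with a pink band; origin at the centre of its underside, z to its lid.
- lid_top (a point): centre of the flat top of the tin's lid, 95 mm above its underside; axes as the tin's.
- clamp_head (a joint): slide of the blue clamp head (crossbar 46 x 214 x 28 mm) down the columns (m): 0 fully raised, at most 0.075; with the screw fully backed out the pad meets the lid at 0.060. It is counterbalanced, slides against 3 N of friction and stays where left. With the lever at rest the half-nut locks it, in steps of 5 mm: when let go or first loaded it may shift up to 3 mm until it catches.
- release_lever (a joint): the red release lever (rad): 0 at rest with the half-nut engaged, free of the thread above about 0.25, fully squeezed at 0.32; a spring brings it back. It takes about 9 N at the paddle to squeeze it fully.
- squeeze_grip (a point): point midway between the red lever paddle (-x side) and the black fixed grip (+x side), 32 mm above the head's top, 100 mm to the y side of the clamp axis; moves with the head, axes as cup_floor. Both stand up 48 mm from the head, 24 mm wide (y), 44 mm over their outer faces at rest, 31 when squeezed (the black grip stays put). Pinch across x, tool along -z; push along -z to slide the head.
- lever_paddle (a point): the middle of the outer (-x) face of the red paddle; axes turn with the lever.
- t_handle (a joint): turn of the T-handle (rad), growing clockwise seen from above along the axis, 0 backed out fully, at most 12.57 (two turns). The screw goes down 10 mm a turn (1.59 mm per rad) and carries handle and pad along. It starts within 1 rad of 0, is stiff (0.14 N m, more under load) and stays where it is left.
- handle_grip (a point): centre of the black T-handle bar, on the clamp axis: bar 66 mm long along this point's x, 12 mm thick along y, 18 mm high along z; its centre is 44 mm above the top of the clamp head when the screw is backed out fully. z points up along the clamp axis. A 12 mm stem lies below it.
- pad: the pressure pad under the clamp head: a rubber-faced steel disc 64 mm across on a stiff spring that yields 1 mm for 10 N (up to 12 mm); origin at the centre of its underside.
- pad_face (a point): centre of the underside of the pad, which comes down on the lid: 22 mm below the underside of the clamp head when the screw is backed out fully; z up along the clamp axis. The tin is firmly clamped when the pad presses on it with more than 25 N (2.5 mm of spring); the lid is crushed above 75 N (7.5 mm). Under load the head also gives 1 to 2 mm.
- blue_tin: bystander: paint tin with a blue band, 85 mm across, 95 mm high; origin under its centre.
- yellow_tin: bystander: small paint tin with a yellow band, 75 mm across, 70 mm high; origin under its centre.
- green_tin: bystander: small paint tin with a green band, 75 mm across, 70 mm high; origin under its centre.
- mallet: bystander: rubber mallet, 250 mm long, wooden handle, lying flat, 56 mm high; its x runs from the handle to the head.
- brush: bystander: paint brush, 200 mm long, lying flat along its x.
- filling_knife: bystander: filling knife with an orange handle, 190 mm long, lying flat along its x.
- tape: bystander: roll of yellow masking tape lying flat, 100 mm across, 25 mm high.
Not all that is in view belongs to the job. What is shaped like the tin but orange, purple or turquoise is not meant.

How it is judged:
By the outcome, as a careful person would: the job done as asked, in the order asked, and still so for the second after the job is handed in, with the robot touching nothing.
It also fails if it takes over 58 s, if anything falls off the work surface, if the arm or the gripper's body presses on something with over 40 N, if the wrist force passes 120 N, or if a joint passes its speed limit or range.

ROBOT

A 6-joint arm with a two-finger parallel gripper is mounted at the origin on the work surface. World frame = base frame: x ahead of the robot, y to its left, z up, the work surface at z = 0. Lengths are in mm, angles in rad, forces in N, time in s.
With the tool pointing down it reaches from about 350 to 850 mm from the base axis. Payload 8.1 kg.
Tool frame: the origin (TCP) lies at the very end of the fingers, on their centre line; the grasp point (between the pads) lies 19 mm behind it (r.pinch_z is the distance from the TCP to the grasp point, in mm); z points along the fingers, y is the line along which they close (so a half turn about z gives the same grasp; the last joint's range is limited). The gripper opens to 85 mm and grips with 20 to 120 N. Pads are 22 mm wide; open, the fingers measure 114 mm over their backs; the gripper's body (76 mm by 85 mm) begins 54 mm behind the grasp point. The pads swing forward as they close: fully open they stand 13 mm farther back than shut.
Start: joints at [-1.297, 0.13, 1.488, -0, 1.523, -0.085], TCP at [210.711, -561.789, 231.292] pointing down, gripper open.
Joint ranges: [-2.96, 2.96], [-0.89, 2.26], [0.02, 2.5], [-1.34, 4.48], [0, 2.73], [-2.66, 2.66]. Speed limits (rad/s): [2.39, 2.39, 2.79, 3.14, 3.14, 3.14].

INTERFACE

Orientations are given as [roll, pitch, yaw] about the fixed x, y, z axes, in that order (R = Rz(yaw) Ry(pitch) Rx(roll)).
In Python, from workcell import r gives the robot as it stands.
- The arm moves only by the tool arm_command, never from a script. Its argument "rows" is one flat list of numbers, 5 for each row, row after row: the shift along the world's x, y, z in mm, then the turn about the world's z in rad, then the closure, from 0 (fully open) to 1 (shut). In form: [tx, ty, tz, spin, jaw, tx, ty, tz, spin, jaw, ...]. A call has 1 to 20 rows; each row is the pose to reach, as a shift and turn from the pose commanded when the call began; what a row does not reach only later rows make up. A row lasts 1/8 s, in which the tool goes at most 62.5 mm and 10.7 degrees, less where a joint would pass 70% of its speed; a pose out of reach is approached as far as the arm can. A call with a gripper value outside its range is refused whole. The fingers move at their own pace and stop on an object; "squeeze" is the grip in N (left out, the last holds). Time passes only in rows, so rows that repeat a pose let the fingers close. It gives the time, the measured TCP pose, the force, the opening and the grip force at its end, in the units of the state.
- r.get_state(): the state, without advancing time (a new reading comes with each control period).
- r.get_image(name): name is "side" or "top"; returns a dict with "color" (420x560x3 uint8, blue, green, red), "intrinsics" (3x3 intrinsics, pixels), "dist" ([k1, k2, p1, p2, k3] as OpenCV has them; the pictures are not rectified), "cam_to_world" (4x4, takes a point from camera to world coordinates). Camera axes: x right, y down, z forward; pixel columns grow to the right and rows downward; lengths in mm; the calibration is good to about 2 mm. A picture is of the moment at which its call begins. There is no depth.
- r.finish_job(): hands the job in; it is judged then, once.
The state is a dict: "time": time; "joint_pos": joint angles; "joint_vel": joint speeds; "joint_torque": joint torques, N m; "eef_pos": TCP position; "ee_rot": TCP orientation; "force": force on the tool from outside, world axes, zero at the start; "ft_torque": the same for the moment, N m; "width": opening from 0.0 (shut) to 1.0 (fully open); "grasp_force": force on a finger pad.
Only numpy, scipy, OpenCV 4.12 (cv2) and the standard library are available. Lean on these libraries where they do the work, as an engineer would, in place of code of your own. Each camera call takes 0.05 s, during which the arm holds its last target. There are 200 camera calls.

## Working session

There is one attempt and no reset: what is moved stays moved. The work goes in short steps, Python scripts to look and compute and a tool call to move; the robot and the scene stay as the last step left them, time stands still between calls to the robot, and variables do not carry over. Pictures are saved under pics/ and viewed, at most 10 in all, crops included, and the job is handed in when it is done.

Besides the shell and the picture viewer there is one more tool, called after "Request:" as name(argument=value, ...), one argument or row to a line, values as JSON. arm_command: Moves the arm, as the interface text tells. Its arguments: {"type":"object","properties":{"rows":{"type":"array"},"squeeze":{"type":"number"}},"required":["rows"]}

```bash
ls; mkdir -p pics; python3 - <<'E'
from workcell import r
import cv2,numpy as np
for n in("side","top"):
    d=r.get_image(n);cv2.imwrite(f"pics/{n}0.png",d["color"]);print(n,d["intrinsics"],d["dist"],d["cam_to_world"])
print(r.get_state(),r.pinch_z)
E
```

```text
pics
side [[542.39078314   0.         285.70367205]
 [  0.         542.39078314 197.7048811 ]
 [  0.           0.           1.        ]] [-0.13949089  0.          0.          0.          0.        ] [[-8.21747820e-01 -3.73317260e-01  4.30540060e-01 -2.07505086e+02]
 [-5.69848713e-01  5.40618362e-01 -6.18873356e-01  1.05175731e+03]
 [-1.72175608e-03 -7.53900530e-01 -6.56986321e-01  1.31922390e+03]
 [ 0.00000000e+00  0.00000000e+00  0.00000000e+00  1.00000000e+00]]
top [[463.30761389   0.         285.56890408]
 [  0.         463.30761389 209.35312747]
 [  0.           0.           1.        ]] [-0.12840151  0.          0.          0.          0.        ] [[-2.83360970e-02 -9.97410939e-01  6.60945169e-02  4.20990466e+02]
 [-9.99490769e-01  2.92415623e-02  1.27724175e-02 -2.13356248e+01]
 [-1.46720559e-02 -6.56989390e-02 -9.97731617e-01  1.42250191e+03]
 [ 0.00000000e+00  0.00000000e+00  0.00000000e+00  1.00000000e+00]]
{'time': 0.1, 'joint_pos': array([-1.29739936e+00,  1.31115494e-01,  1.48917730e+00, -3.92583431e-05,
        1.52301567e+00, -8.53549670e-02]), 'joint_vel': array([ 0.00067143, -0.00041453, -0.00195913, -0.00127431, -0.00085567,
       -0.00111996]), 'joint_torque': array([ 1.44336787e-03, -5.70948458e+01, -5.01942158e+01, -1.81615897e-04,
        8.01361632e-03,  1.35947818e-06]), 'eef_pos': array([ 210.55917027, -561.30009982,  230.3277094 ]), 'ee_rot': array([-3.13987975e+00, -1.07207709e-04,  3.58753748e-01]), 'force': array([ 0.48129747, -0.03580885,  0.06075956]), 'ft_torque': array([-0.00051372,  0.04112729,  0.03293652]), 'grasp_force': 0.0, 'width': 1.0028363129105509} 18.700000000000003
```

View pics/side0.png

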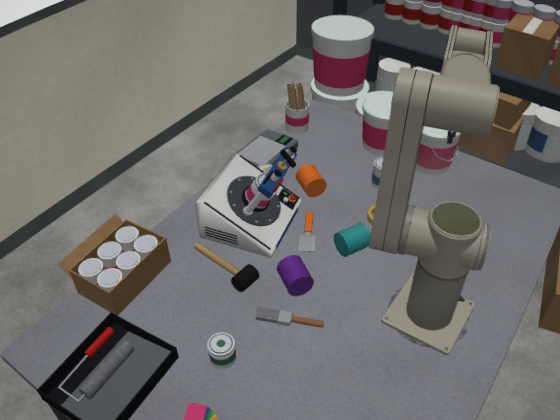

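View pics/top0.png

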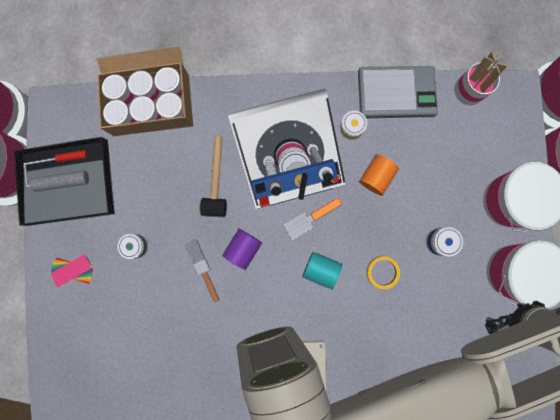

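The side view shows the mixer at about (250,205) with its lever near (290,155). The top view shows the white mixer at about (287,150) and the blue clamp head at (298,185). The tin-shaped decoys are orange (380,174), purple (242,249) and turquoise (322,270). The pink-banded tin in the cup at (292,155) fits the description. I'll confirm it with an enlarged crop.

```bash
python3 - <<'E'
import cv2,numpy as np
a=cv2.imread("pics/top0.png")[80:215,220:355];b=cv2.imread("pics/side0.png")[125:260,185:320]
f=lambda i:cv2.resize(i,(400,400),interpolation=cv2.INTER_CUBIC)
c=np.hstack([f(a),f(b)])
cv2.imwrite("pics/crop0.png",c)
E
```

```text
(no output)
```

View pics/crop0.png

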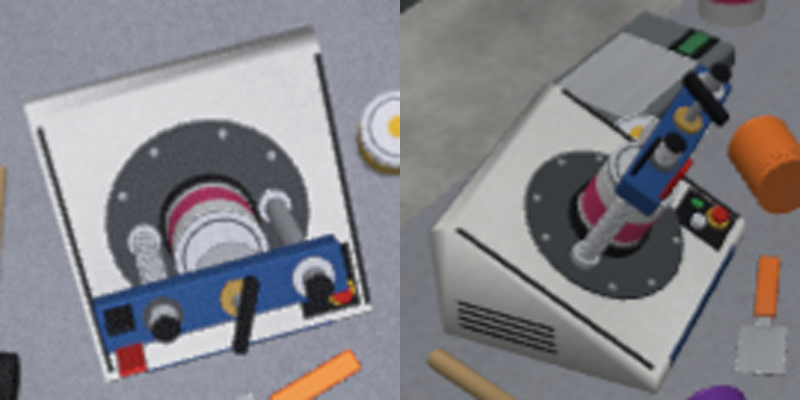

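The crop confirms it. The pink-banded tin sits in the cup, the red paddle is at top px (264,201), the black grip at (260,188), and the threaded column is on the left. I'll cast the housing corners and column caps onto planes at their known heights.

```bash
cat >h.py <<'E'
import numpy as np,cv2
from workcell import r
def ray(d,px):
    u=cv2.undistortPoints(np.array(px,float).reshape(-1,1,2),d["intrinsics"],np.array(d["dist"])).reshape(-1,2)
    T=d["cam_to_world"];v=np.c_[u,np.ones(len(u))]@T[:3,:3].T
    return T[:3,3],v
def onplane(d,px,z):
    o,v=ray(d,px);return o+v*((np.atleast_1d(z)-o[2])/v[:,2])[:,None]
def tri(ds,pxs):
    A=np.zeros((3,3));b=np.zeros(3)
    for d,p in zip(ds,pxs):
        o,v=ray(d,[p]);v=v[0]/np.linalg.norm(v[0]);P=np.eye(3)-np.outer(v,v);A+=P;b+=P@o
    return np.linalg.solve(A,b)
def proj(d,P):
    Tc=np.linalg.inv(d["cam_to_world"]);rv=cv2.Rodrigues(Tc[:3,:3])[0]
    return cv2.projectPoints(np.array(P,float).reshape(-1,1,3),rv,Tc[:3,3],d["intrinsics"],np.array(d["dist"]))[0].reshape(-1,2)
E
python3 - <<'E'
from h import *
s=135/400
t=r.get_image("top");sd=r.get_image("side")
c=np.array([[25,103],[313,27],[107,380],[370,307],[163,328],[318,293]])*s+[220,80]
m=np.array([[145,140,174],[145,-140,174],[-120,140,35],[-120,-140,35],[-122.5,65,316.8],[-122.5,-65,316.8]],float)
P=onplane(t,c,m[:,2]);
a=m[:,:2]-m[:,:2].mean(0);b=P[:,:2]-P[:,:2].mean(0)
yaw=np.arctan2((a[:,0]*b[:,1]-a[:,1]*b[:,0]).sum(),(a*b).sum())
R=np.array([[np.cos(yaw),-np.sin(yaw)],[np.sin(yaw),np.cos(yaw)]])
o=P[:,:2].mean(0)-R@m[:,:2].mean(0)
print("yaw",yaw,"o",o);print((P[:,:2]-(m[:,:2]@R.T+o)).round(1))
def W(q): q=np.array(q,float);return np.r_[R@q[:2]+o,q[2]]
def A(x,y,z): return W([-6+x*.866-z*.5,y,115+x*.5+z*.866]) # cup_floor frame
for n,px in(("paddle top",[(131,360),None]),): pass
# cup frame z of head top at slide 0 : 205
for n,q in(("grip",(0,100,237)),("paddleTop",(-19,100,253)),("handle",(0,0,249)),("capL",(0,65,233)),("capR",(0,-65,233))):
    w=A(*q);print(n,w.round(1),"top",((proj(t,w)[0]-[220,80])/s).round(),"side",((proj(sd,w)[0]-[185,125])/s).round())
# triangulate handle centre, handle ends
g=lambda p,k:np.array(p)*s+([220,80] if k==0 else [185,125])
for pa,pb in(((245,315),(706,96)),((252,282),(690,72)),((239,348),(722,118))):
    print(tri([t,sd],[g(pa,0),g((pb[0]-400,pb[1]),1)]).round(1))
E
```

```text
yaw 0.2297838776284593 o [667.17796308 -21.45175678]
[[-6.3 -2.8]
 [-5.9 -1.1]
 [ 0.4 -2.7]
 [ 3.2  0.6]
 [ 6.7  2.9]
 [ 1.9  3.1]]
grip [523.2  47.6 320.2] top [125. 349.] side [272. 152.]
paddleTop [499.4  42.  324.6] top [133. 378.] side [295. 155.]
handle [540.1 -51.2 330.6] top [247. 323.] side [314.  89.]
capL [533.1  13.9 316.8] top [167. 336.] side [283. 134.]
capR [ 562.7 -112.6  316.8] top [322. 295.] side [329.  64.]
[548.4 -49.6 319.2]
[572.7 -55.6 336.3]
[523.6 -43.9 304.9]
```

```bash
python3 - <<'E'
from h import *
s=135/400
t=r.get_image("top");sd=r.get_image("side")
g=lambda p,k:np.array(p)*s+([220,80] if k==0 else [185,125])
for n,pa,pb in(("capL",(163,328),(268,150)),("capR",(318,293),(320,75)),("paddle",(131,360),(278,183)),("handle",(245,315),(306,96)),("boss",(233,298),(289,119)),("headLfrontbot",(97,300),None)):
    if pb: print(n,tri([t,sd],[g(pa,0),g(pb,1)]).round(1))
for k,d in(("top",t),("side",sd)):
    h=cv2.cvtColor(d["color"],cv2.COLOR_BGR2HSV)
    m=((h[...,0]<6)|(h[...,0]>174))&(h[...,1]>150)&(h[...,2]>80)
    n,l,st,ce=cv2.connectedComponentsWithStats(m.astype(np.uint8))
    for i in range(1,n):
        if st[i,4]>8: print(k,st[i],ce[i].round(1),((ce[i]-([220,80] if k=="top" else [185,125]))/s).round())
    m=(h[...,0]>100)&(h[...,0]<125)&(h[...,1]>130)&(h[...,2]>60)
    n,l,st,ce=cv2.connectedComponentsWithStats(m.astype(np.uint8))
    for i in range(1,n):
        if st[i,4]>100: print(k,"blue",st[i],cv2.boxPoints(cv2.minAreaRect(np.argwhere(l==i)[:,::-1].astype(np.float32))).round(1).tolist())
E
```

```text
capL [544.8  19.2 294.1]
capR [ 568.7 -109.5  301.5]
paddle [517.5  45.5 281.9]
handle [548.4 -49.6 319.2]
boss [565.7 -41.4 286.9]
top [ 55 150  32  12 246] [ 70.5 155.8] [-443.  225.]
top [332 178   7   5  20] [335.4 180. ] [342. 296.]
top [260 196   9  11  73] [263.9 201. ] [130. 359.]
top [ 56 258   9   3  11] [ 59.5 259.2] [-475.  531.]
top blue [251 160  86  39 988] [[250.3000030517578, 179.39999389648438], [333.29998779296875, 158.39999389648438], [338.1000061035156, 177.1999969482422], [255.10000610351562, 198.1999969482422]]
side [273 179  10  13  23] [277.9 184.8] [275. 177.]
side [291 195   5   5  22] [292.9 196.9] [320. 213.]
side [ 85 327  29  31 283] [ 98.9 341.3] [-255.  641.]
side blue [534 133  13  19 135] [[533.4000244140625, 148.8000030517578], [538.7999877929688, 132.60000610351562], [546.9000244140625, 135.3000030517578], [541.5, 151.5]]
side blue [258 155  32  43 326] [[256.70001220703125, 189.60000610351562], [279.70001220703125, 154.1999969482422], [291.79998779296875, 162.0], [268.70001220703125, 197.5]]
```

Request:
arm_command(
  rows=[0,0,60,0.0,0,0,20,120,0.1,0,20,60,180,0.25,0,45,110,190,0.4,0,75,165,190,0.55,0,105,220,190,0.7,0,135,275,190,0.85,0,165,330,190,1.0,0,195,385,190,1.15,0,225,440,190,1.3,0,255,495,190,1.44,0,285,550,190,1.44,0,305,590,190,1.44,0,318,613,190,1.44,0,318,613,190,1.44,0,318,613,190,1.44,0],
)

```text
time: 2.3
eef_pos: [528.5, 50.7, 421.3]
ee_rot: [-3.141, 0.0, 1.799]
force: [-0.1, 0.8, 0.6]
width: 0.998
grasp_force: 0.0
```

```bash
python3 - <<'E'
from h import *
print({k:np.round(v,2) for k,v in r.get_state().items() if k in("time","joint_pos","eef_pos","ee_rot","force")})
t=r.get_image("top");sd=r.get_image("side")
print(onplane(t,[(263.9,201),(260.2,188)],[297,297]).round(1))
f=lambda i:cv2.resize(i,(400,400),interpolation=cv2.INTER_CUBIC)
cv2.imwrite("pics/b.png",np.hstack([f(t["color"][80:215,220:355]),f(sd["color"][105:240,205:340])]))
E
```

```text
{'time': np.float64(2.3), 'joint_pos': array([-0.  , -0.05,  1.33, -0.  ,  1.86, -0.23]), 'eef_pos': array([528.49,  50.68, 421.3 ]), 'ee_rot': array([-3.14,  0.  ,  1.8 ]), 'force': array([-0.1 ,  0.8 ,  0.62])}
[[517.5  45.4 297. ]
 [549.7  53.6 297. ]]
```

View pics/b.png

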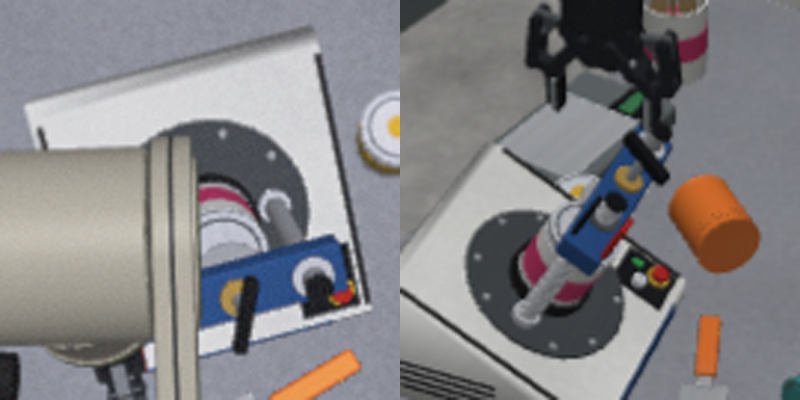

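The picture shows the open gripper above the lever side of the head, with the red paddle at crop (619,235). Its position agrees with the estimate to about 2 mm, so I'm descending.

Request:
arm_command(
  rows=[0,0,-40,0,0,0,0,-75,0,0,0,0,-95,0,0,0,0,-108,0,0,0,0,-117,0,0,0,0,-122,0,0,0,0,-124,0,0,0,0,-124,0,0],
)

```text
time: 3.4
eef_pos: [528.9, 51.3, 297.7]
ee_rot: [3.141, 0.0, 1.799]
force: [-0.1, 1.0, 0.5]
width: 1.001
grasp_force: 0.0
```

```bash
python3 - <<'E'
from h import *
sd=r.get_image("side")
cv2.imwrite("pics/c.png",cv2.resize(sd["color"][115:215,225:325],(600,600),interpolation=cv2.INTER_CUBIC))
E
```

```text
(no output)
```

View pics/c.png

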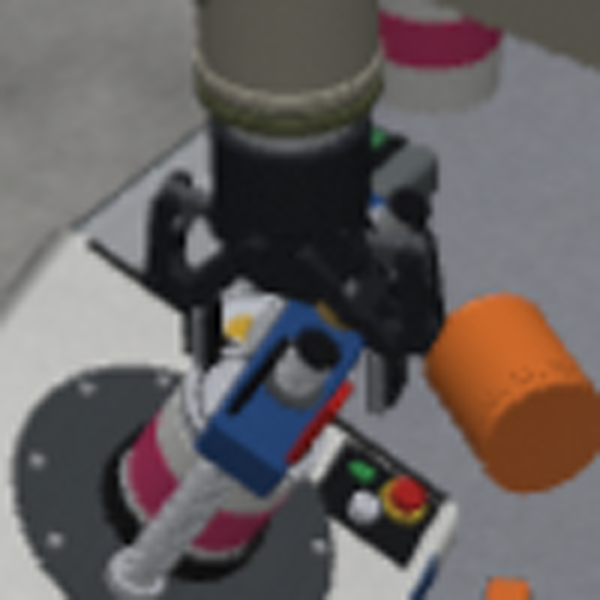

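```bash
cat >>h.py <<'E'
yaw=.23;o=np.array([667.2,-21.5]);R2=np.array([[np.cos(yaw),-np.sin(yaw)],[np.sin(yaw),np.cos(yaw)]])
def A(x,y,z): return np.r_[R2@[-6+x*.866-z*.5,y]+o,115+x*.5+z*.866]
E
python3 - <<'E'
from h import *
sd=r.get_image("side");t=r.get_image("top")
P=dict(tcp=[529,51.3,297.7],fr=[529-41.4,51.3-9.7,297.7],re=[529+41.4,51.3+9.7,297.7])
for h in(193,205):
  for n,q in dict(padtopf=(-22,100,48),padbotf=(-22,100,0),gtopr=(22,100,48),gbotr=(22,100,0),hl_fb=(-23,107,-28),hl_rb=(23,107,-28),hl_ft=(-23,107,0),hl_rt=(23,107,0),hr_ft=(-23,-107,0),hr_rt=(23,-107,0)).items(): P[n+str(h)]=A(q[0],q[1],q[2]+h)
P["colbase_L"]=A(0,65,-2)
for n,w in P.items(): print(n,np.round(w),"c.png",((proj(sd,w)[0]-[225,115])*6).round(),"crop0top",((proj(t,w)[0]-[220,80])*400/135).round())
E
```

```text
tcp [529.  51. 298.] c.png [297. 404.] crop0top [122. 345.]
fr [488.  42. 298.] c.png [377. 424.] crop0top [135. 395.]
re [570.  61. 298.] c.png [218. 384.] crop0top [110. 295.]
padtopf193 [503.  43. 313.] c.png [350. 390.] crop0top [133. 375.]
padbotf193 [526.  48. 271.] c.png [306. 444.] crop0top [128. 351.]
gtopr193 [540.  51. 335.] c.png [278. 337.] crop0top [119. 327.]
gbotr193 [563.  57. 293.] c.png [235. 392.] crop0top [115. 304.]
hl_fb193 [537.  58. 246.] c.png [277. 483.] crop0top [118. 341.]
hl_rb193 [576.  67. 269.] c.png [203. 430.] crop0top [105. 293.]
hl_ft193 [524.  55. 271.] c.png [302. 453.] crop0top [121. 354.]
hl_rt193 [562.  64. 294.] c.png [227. 399.] crop0top [107. 306.]
hr_ft193 [ 572. -154.  271.] c.png [452. 217.] crop0top [366. 290.]
hr_rt193 [ 611. -145.  294.] c.png [384. 167.] crop0top [356. 240.]
padtopf205 [497.  41. 323.] c.png [362. 377.] crop0top [134. 381.]
padbotf205 [520.  47. 282.] c.png [317. 431.] crop0top [129. 357.]
gtopr205 [534.  50. 345.] c.png [289. 323.] crop0top [120. 333.]
gbotr205 [557.  55. 304.] c.png [245. 378.] crop0top [116. 310.]
hl_fb205 [531.  57. 257.] c.png [288. 471.] crop0top [119. 347.]
hl_rb205 [570.  66. 280.] c.png [214. 417.] crop0top [106. 298.]
hl_ft205 [518.  53. 281.] c.png [313. 440.] crop0top [122. 360.]
hl_rt205 [557.  62. 304.] c.png [238. 386.] crop0top [108. 311.]
hr_ft205 [ 567. -155.  281.] c.png [463. 204.] crop0top [369. 295.]
hr_rt205 [ 605. -146.  304.] c.png [394. 153.] crop0top [359. 245.]
colbase_L [648.  41. 113.] c.png [138. 575.] crop0top [143. 240.]
```

The red strip at (290–350, 390–460) and the black strip at (235–285, 340–410) match a head raised by about 12 mm less than full. The fingers straddle both, so I'll drop slightly and close.

Request:
arm_command(
  rows=[0,0,-4,0,0,0,0,-4,0,0.3,0,0,-4,0,0.4,0,0,-4,0,0.5,0,0,-4,0,0.6,0,0,-4,0,0.8,0,0,-4,0,0.8,0,0,-4,0,0.8],
  squeeze=30,
)

```text
time: 4.55
eef_pos: [536.1, 52.9, 299.9]
ee_rot: [3.119, 0.002, 1.8]
force: [26.9, 8.4, 12.1]
width: 0.433
grasp_force: 28.4
```

```bash
python3 - <<'E'
from h import *
s=r.get_state();print(s["width"]*85,s["force"],s["ft_torque"])
sd=r.get_image("side")
cv2.imwrite("pics/d.png",cv2.resize(sd["color"][115:215,225:325],(600,600),interpolation=cv2.INTER_CUBIC))
E
```

```text
36.80447543792467 [26.92003288  8.42571266 12.1061115 ] [ 1.50353808 -4.8826031   0.05466079]
```

View pics/d.png

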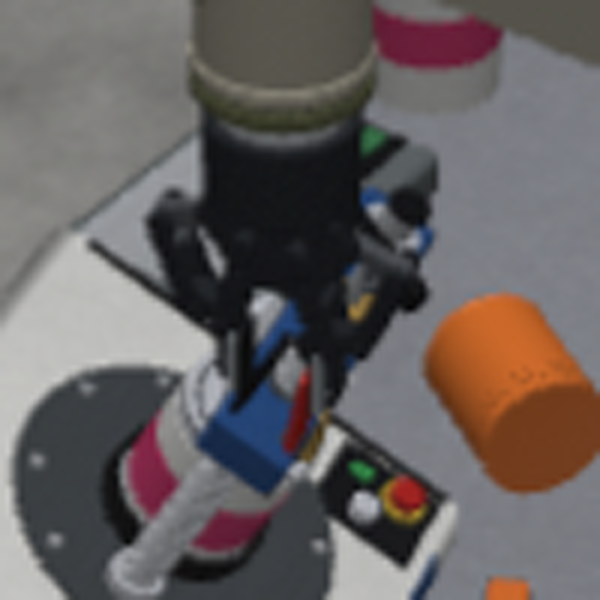

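The lever is squeezed: the red paddle has swung up to about (300,410). I'll relax the side load and start sliding along the axis.

Request:
arm_command(
  rows=[3,1,3,0,0.8,7,2,6,0,0.8,9,2,3,0,0.8,12,3,-3,0,0.8,15,3,-8,0,0.8,17,4,-11,0,0.8,17,4,-11,0,0.8,17,4,-11,0,0.8],
)

```text
time: 5.6
eef_pos: [546.6, 55.4, 282.1]
ee_rot: [3.139, 0.0, 1.799]
force: [6.5, 0.8, 0.3]
width: 0.431
grasp_force: 32.5
```

```bash
cat >m.py <<'E'
from h import *
import sys
s=r.get_state();print("eef",s["eef_pos"].round(1),"w",s["width"]*85,"F",s["force"].round(1),s["ft_torque"].round(2),"t",s["time"])
t=r.get_image("top");sd=r.get_image("side")
for k,d,(x0,y0,x1,y1) in(("top",t,(235,130,350,215)),("side",sd,(255,140,300,205))):
    h=cv2.cvtColor(d["color"],cv2.COLOR_BGR2HSV)
    m=(h[...,0]>100)&(h[...,0]<125)&(h[...,1]>130)&(h[...,2]>60);q=np.zeros_like(m);q[y0:y1,x0:x1]=m[y0:y1,x0:x1]
    p=np.argwhere(q)[:,::-1].astype(np.float32)
    print(k,"blue",len(p),p.mean(0).round(1),"maxrow",p[p[:,1].argmax()],"maxcol",p[:,0].max(),"minrow",p[:,1].min())
if len(sys.argv)>1:
    f=lambda i:cv2.resize(i,(400,400),interpolation=cv2.INTER_CUBIC)
    cv2.imwrite("pics/"+sys.argv[1],np.hstack([f(t["color"][100:215,235:350]),f(sd["color"][115:230,215:330])]))
E
python3 m.py
```

```text
eef [546.6  55.4 282.1] w 36.64585318483717 F [6.5 0.8 0.3] [ 0.53 -2.06  0.16] t 5.6
top blue 571 [308.3 170.6] maxrow [287. 186.] maxcol 335.0 minrow 158.0
side blue 200 [265.8 186.5] maxrow [265. 200.] maxcol 293.0 minrow 151.0
```

Request:
arm_command(
  rows=[3,1,-4,0,0.8,5,1,-9,0,0.8,8,2,-14,0,0.8,10,2,-18,0,0.8,10,2,-18,0,0.8,10,2,-18,0,0.8],
)

```text
time: 6.45
eef_pos: [556.8, 57.8, 264.0]
ee_rot: [3.139, -0.0, 1.799]
force: [6.4, 3.1, 1.0]
width: 0.434
grasp_force: 32.7
```

```bash
python3 m.py e.png
```

```text
eef [556.8  57.8 264. ] w 36.89798074692989 F [6.4 3.1 1. ] [ 0.67 -2.12  0.04] t 6.45
top blue 569 [306.6 168.3] maxrow [285. 184.] maxcol 334.0 minrow 155.0
side blue 189 [263.4 189.9] maxrow [262. 203.] maxcol 290.0 minrow 154.0
```

View pics/e.png

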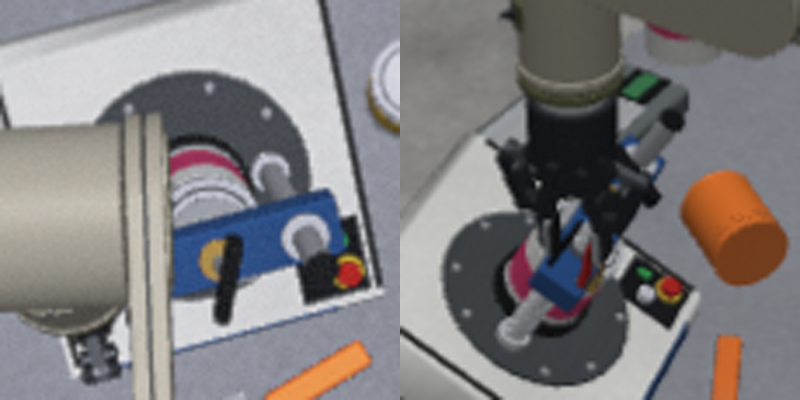

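The head is sliding with the grip: the right column now stands clear of it. About 7 mm is left, so I'll go in small steps and watch the force along the axis.

Request:
arm_command(
  rows=[1,0.2,-1.7,0,0.8,2,0.5,-3.5,0,0.8,2,0.5,-3.5,0,0.8],
)

```text
time: 6.92
eef_pos: [558.6, 58.2, 260.9]
ee_rot: [3.14, -0.0, 1.799]
force: [5.7, 2.5, 3.6]
width: 0.429
grasp_force: 33.2
```

Request:
arm_command(
  rows=[1,0.2,-1.7,0,0.8,1,0.2,-1.7,0,0.8],
)

```text
time: 7.18
eef_pos: [559.5, 58.5, 259.2]
ee_rot: [3.14, -0.0, 1.799]
force: [4.5, 2.2, 4.0]
width: 0.434
grasp_force: 33.3
```

Request:
arm_command(
  rows=[1,0.2,-1.7,0,0.8,1,0.2,-1.7,0,0.8],
)

```text
time: 7.42
eef_pos: [560.4, 58.7, 257.7]
ee_rot: [3.14, -0.001, 1.799]
force: [4.1, 2.9, 5.2]
width: 0.43
grasp_force: 33.6
```

Request:
arm_command(
  rows=[1,0.2,-1.7,0,0.8,1,0.2,-1.7,0,0.8],
)

```text
time: 7.68
eef_pos: [560.9, 58.8, 256.9]
ee_rot: [3.14, -0.0, 1.799]
force: [-2.7, 3.0, 11.5]
width: 0.432
grasp_force: 34.7
```

Request:
arm_command(
  rows=[1,0.2,-1.7,0,0.8,1,0.2,-1.7,0,0.8],
)

```text
time: 7.92
eef_pos: [561.4, 59.0, 256.1]
ee_rot: [3.141, -0.0, 1.799]
force: [-8.6, 2.0, 19.0]
width: 0.428
grasp_force: 35.9
```

```bash
python3 m.py
```

```text
eef [561.4  59.  256.1] w 36.35652184229651 F [-8.6  2.  19. ] [0.53 0.37 0.01] t 7.925
top blue 561 [305.8 167. ] maxrow [284. 183.] maxcol 332.0 minrow 154.0
side blue 170 [262.5 191.3] maxrow [260. 204.] maxcol 289.0 minrow 156.0
```

The pad is on the lid, with about 20 N along the axis. Opening to let the lever spring back, then rising.

Request:
arm_command(
  rows=[0,0,0,0,0.5,0,0,0,0,0.4,0,0,0,0,0.2,0,0,0,0,0,0,0,0,0,0,0,0,3,0,0,0,0,20,0,0,0,0,60,0,0,0,0,110,0,0,0,0,160,0,0,0,0,160,0,0],
)

```text
time: 9.4
eef_pos: [563.2, 58.6, 421.6]
ee_rot: [3.131, 0.002, 1.799]
force: [0.5, 0.2, -0.7]
width: 0.999
grasp_force: 0.0
```

```bash
python3 m.py f.png;python3 - <<'E'
from h import *
print(r.get_state()["joint_pos"].round(3))
E
```

```text
eef [563.2  58.6 421.6] w 84.898933616254 F [ 0.5  0.2 -0.7] [0.   0.01 0.01] t 9.4
top blue 636 [302.5 168.6] maxrow [265. 187.] maxcol 333.0 minrow 154.0
side blue 281 [265.5 186.6] maxrow [261. 204.] maxcol 289.0 minrow 155.0
[ 0.013  0.035  1.256  0.     1.848 -0.215]
```

View pics/f.png

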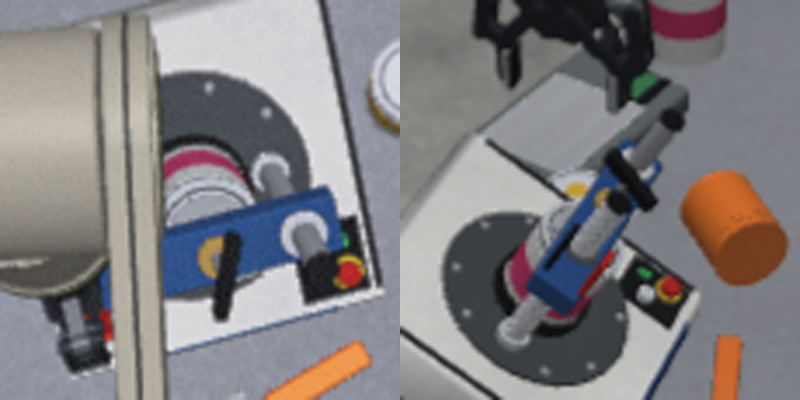

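The lever is back at rest (red at top crop (105,325)) and the head has stayed down. The handle bar runs from (233,238) to (222,318) in the top crop, so I'll triangulate it.

```bash
python3 - <<'E'
from h import *
t=r.get_image("top");sd=r.get_image("side");k=115/400
# dark blob of handle in each view near the clicks
out=[]
for d,c,o0 in((t,(228,277),(235,100)),(sd,(231,180),(215,115))):
    c=np.array(c)*k+o0;g=d["color"].max(2)<52
    n,l,st,ce=cv2.connectedComponentsWithStats(g.astype(np.uint8))
    i=l[int(round(c[1])),int(round(c[0]))];p=np.argwhere(l==i)[:,::-1]
    mu=p.mean(0);w,v=np.linalg.eigh(np.cov((p-mu).T));a=v[:,1]*(1 if v[1,1]>0 else -1);pr=(p-mu)@a
    e=[mu+a*pr.min(),mu+a*pr.max()];print(c.round(1),i,st[i],mu.round(1),np.round(e,1));out.append((mu,*e))
for j in range(3): print(tri([t,sd],[out[0][j],out[1][j]]).round(1))
for z in(180,190): print(A(0,0,z).round(1), proj(t,A(0,0,z)).round(1),proj(sd,A(0,0,z)).round(1))
E
```

```text
[300.6 179.6] 10 [297 167   7  25 103] [299.8 178.5] [[301.9 167. ]
 [297.7 190.9]]
[281.4 166.8] 38 [274 158  15  19 136] [279.9 167.9] [[274.9 158. ]
 [283.8 175.6]]
[574.8 -43.8 270.1]
[599.1 -49.7 295.1]
[548.9 -35.4 256. ]
[573.7 -43.4 270.9] [[299.4 178.5]] [[280.6 168. ]]
[568.9 -44.5 279.5] [[300.  179.9]] [[282.  166.2]]
```

Request:
arm_command(
  rows=[3,-20,0,0.17,0.65,5,-45,0,0.35,0.65,7,-70,0,0.53,0.65,10,-102,0,0.71,0.65,10,-102,-10,0.89,0.65,10,-102,-30,1.06,0.65,10,-102,-60,1.06,0.65,10,-102,-90,1.06,0.65,10,-102,-105,1.06,0.65,10,-102,-110,1.06,0.65,10,-102,-110,1.06,0.65],
)

```text
time: 10.98
eef_pos: [571.8, -43.5, 304.5]
ee_rot: [3.142, 0.0, 2.859]
force: [0.1, -0.3, 0.8]
width: 0.347
grasp_force: 0.0
```

```bash
python3 - <<'E'
from h import *
t=r.get_image("top");sd=r.get_image("side")
f=lambda i:cv2.resize(i,(400,400),interpolation=cv2.INTER_CUBIC)
cv2.imwrite("pics/g.png",np.hstack([f(sd["color"][130:190,250:310]),f(sd["color"][105:225,205:325])]))
E
```

```text
(no output)
```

View pics/g.png

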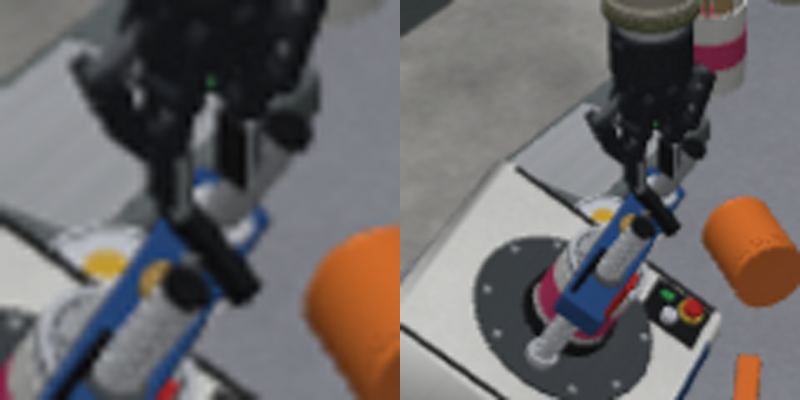

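The fingers are above the bar, one on each side; the bar centre is at (222,258) in the crop. Lowering with the force watched.

Request:
arm_command(
  rows=[0,0,-8,0,0.65,0,0,-16,0,0.65,0,0,-24,0,0.65,0,0,-32,0,0.65,0,0,-39,0,0.65,0,0,-39,0,0.65],
)

```text
time: 11.82
eef_pos: [571.3, -43.4, 264.1]
ee_rot: [-3.141, -0.001, 2.859]
force: [-0.6, 0.3, -0.0]
width: 0.35
grasp_force: 0.0
```

Request:
arm_command(
  rows=[0,0,0,0,0.72,0,0,0,0,0.8,0,0,0,0,0.9,0,0,0,0,0.9,0,0,0,0,0.9],
  squeeze=20,
)

```text
time: 12.45
eef_pos: [572.0, -42.8, 265.6]
ee_rot: [3.14, 0.001, 2.86]
force: [0.8, 5.5, 2.4]
width: 0.181
grasp_force: 19.0
```

The bar is gripped at 15 mm with little side force. Loosening a little and turning clockwise.

Request:
arm_command(
  rows=[0,0,0,0,0.76,0,0,0,-0.18,0.76,0,0,0,-0.36,0.76,0.2,0,-0.3,-0.54,0.76,0.4,0,-0.6,-0.72,0.76,0.6,0.1,-0.9,-0.9,0.76,0.8,0.2,-1.2,-1.08,0.76,0.8,0.2,-1.2,-1.08,0.76],
)

```text
time: 13.45
eef_pos: [572.3, -44.0, 265.2]
ee_rot: [3.141, 0.001, 1.776]
force: [-6.0, 1.3, 8.2]
width: 0.237
grasp_force: 21.6
```

```bash
cat >a.py <<'E'
from h import *
s=r.get_state();print("t",s["time"],"F",s["force"].round(1),"T",s["ft_torque"].round(2),"j",s["joint_pos"].round(2)[[0,5]],"eef",s["eef_pos"].round(1),s["ee_rot"].round(2),s["width"]*85)
E
python3 a.py
```

```text
t 13.45 F [-6.   1.3  8.2] T [0.13 0.46 0.05] j [-0.17 -0.37] eef [572.3 -44.  265.2] [3.14 0.   1.78] 20.16779571504145
```

Request:
arm_command(
  rows=[0.1,0,-0.2,-0.18,0.76,0.3,0,-0.4,-0.36,0.76,0.4,0.1,-0.6,-0.54,0.76,0.5,0.1,-0.9,-0.72,0.76,0.6,0.2,-1.2,-0.9,0.76,0.8,0.2,-1.5,-1.08,0.76,0.8,0.2,-1.5,-1.08,0.76],
)

```text
time: 14.32
eef_pos: [571.2, -43.1, 262.5]
ee_rot: [-3.139, 0.003, 0.696]
force: [-12.7, 2.9, 7.5]
width: 0.237
grasp_force: 6.1
```

```bash
python3 a.py
```

```text
t 14.325 F [-12.7   2.9   7.5] T [0.61 1.93 0.19] j [-0.16  0.71] eef [571.2 -43.1 262.5] [-3.14  0.    0.7 ] 20.126244218318373
```

Request:
arm_command(
  rows=[0.1,0,-0.2,-0.18,0.76,0.2,0,-0.4,-0.36,0.76,0.3,0.1,-0.7,-0.54,0.76],
)

```text
time: 14.7
eef_pos: [572.1, -42.5, 261.6]
ee_rot: [-3.14, 0.003, 0.153]
force: [-7.8, 7.2, 4.5]
width: 0.242
grasp_force: 4.5
```

```bash
cat >>a.py <<'E'
z=np.array([-.487,-.114,.866])
for L in(.15,):
    T=s["ft_torque"]-np.cross([0,0,-L],s["force"]);print("axis torque",(T@z).round(3),"T",T.round(3),"Faxis",(s["force"]@z).round(1))
E
python3 a.py
```

```text
t 14.7 F [-7.8  7.2  4.5] T [0.93 1.16 0.14] j [-0.16  1.25] eef [572.1 -42.5 261.6] [-3.14  0.    0.15] 20.594858412269616
axis torque 0.195 T [-0.149 -0.015  0.14 ] Faxis 6.9
```

Request:
arm_command(
  rows=[0.1,0,-0.2,-0.18,0.76,0.2,0,-0.4,-0.36,0.76,0.3,0.1,-0.7,-0.54,0.76],
)

```text
time: 15.08
eef_pos: [573.0, -42.3, 260.8]
ee_rot: [3.142, 0.002, -0.387]
force: [-4.9, 4.8, 2.2]
width: 0.242
grasp_force: 9.3
```

```bash
python3 a.py
```

```text
t 15.075 F [-4.9  4.8  2.2] T [0.91 0.65 0.23] j [-0.16  1.79] eef [573.  -42.3 260.8] [ 3.14  0.   -0.39] 20.609243449876633
axis torque 0.119 T [ 0.19  -0.087  0.233] Faxis 3.7
```

Lifting clear to read the bar angle.

Request:
arm_command(
  rows=[0,0,0,0.1,0.65,0,0,0,0.1,0.65,0,0,20,0.1,0.65,0,0,50,0.2,0.65,0,20,90,0.38,0.65,0,60,130,0.56,0.65,0,105,130,0.74,0.65,0,125,130,0.92,0.65,0,125,130,1.1,0.65],
)

```text
time: 16.2
eef_pos: [573.9, 83.8, 392.8]
ee_rot: [3.14, -0.002, 0.726]
force: [0.1, -0.4, -0.3]
width: 0.35
grasp_force: 0.0
```

```bash
cat >b.py <<'E'
from h import *
t=r.get_image("top");sd=r.get_image("side");out=[]
for d,c in((t,(299.8,178.5)),(sd,(279.9,167.9))):
    g=d["color"].max(2)<52;n,l,st,ce=cv2.connectedComponentsWithStats(g.astype(np.uint8))
    q=np.argwhere(l>0);j=q[np.argmin(((q[:,::-1]-c)**2).sum(1))];i=l[j[0],j[1]];p=np.argwhere(l==i)[:,::-1]
    mu=p.mean(0);w,v=np.linalg.eigh(np.cov((p-mu).T));a=v[:,1]*(1 if v[1,1]>0 else -1);pr=(p-mu)@a
    e=[mu+a*pr.min(),mu+a*pr.max()];print(st[i],mu.round(1),np.round(e,1).tolist());out.append((mu,*e))
Q=[tri([t,sd],[out[0][j],out[1][j]]) for j in range(3)];print(np.round(Q,1))
u=R2.T@(Q[1]-Q[2])[:2];dz=(Q[1]-Q[2])[2]
print("theta mod pi from triang",np.arctan2(-u[1],np.hypot(u[0],dz)*np.sign(u[0])))
# top view only: cast ends on tilted plane through handle centre
n=np.array([-.487,-.114,.866]);X=np.r_[R2@[.866,0],.5];Y=np.r_[R2@[0,1.],0];C=A(0,0,185)
o_,v=ray(t,out[0][1:]);P=o_+v*(((C-o_)@n)/(v@n))[:,None];D=P[0]-P[1];print("top theta",np.arctan2(-(D@Y),D@X),np.linalg.norm(D),"worldyaw",np.arctan2(D[1],D[0]))
cv2.imwrite("pics/h.png",np.hstack([cv2.resize(i,(400,400),interpolation=cv2.INTER_CUBIC) for i in(t["color"][130:215,255:340],sd["color"][125:210,235:320])]))
E
python3 b.py;python3 a.py
```

```text
[297 167   6  24  96] [299.5 178.1] [[299.6, 167.0], [299.3, 190.0]]
[273 159  16  18 136] [279.7 168.5] [[273.4, 159.5], [284.9, 175.8]]
[[575.8 -43.2 267.9]
 [600.3 -43.9 292.5]
 [550.3 -40.4 251.5]]
theta mod pi from triang 0.23037905112729262
top theta 0.23489204950742634 61.61588748448066 worldyaw -0.03962147695686519
t 16.3 F [-0.5  0.2  0.5] T [-0.01  0.03 -0.03] j [0.05 0.9 ] eef [574.   82.5 392.5] [ 3.14 -0.    0.72] 29.805197954821857
axis torque -0.003 T [-0.031 -0.052 -0.027] Faxis 0.7
```

The bar angle reads 0.235 rad modulo half a turn, so the bar has turned about 2.88 rad. Regripping for the last part.

Request:
arm_command(
  rows=[0,0,0,0.18,0.65,0,-5,0,0.36,0.65,0,-20,0,0.54,0.65,0,-40,0,0.72,0.65,0,-60,0,0.9,0.65,0,-80,0,1.08,0.65,0,-100,0,1.26,0.65,0,-120,0,1.44,0.65,0,-125,0,1.62,0.65,0,-125,-10,1.8,0.65,0,-125,-30,1.98,0.65,0,-125,-50,2.16,0.65,0,-125,-70,2.34,0.65,0,-125,-85,2.39,0.65,0,-125,-100,2.39,0.65,0,-125,-110,2.39,0.65,0,-125,-120,2.39,0.65,0,-125,-128,2.39,0.65,0,-125,-128,2.39,0.65],
)

```text
time: 18.68
eef_pos: [573.6, -42.8, 262.1]
ee_rot: [3.141, -0.001, 3.108]
force: [-0.3, 0.1, -0.4]
width: 0.347
grasp_force: 0.0
```

Request:
arm_command(
  rows=[0,0,0,0,0.76,0,0,0,0,0.76,0,0,0,0,0.76,0,0,0,-0.18,0.76,0,0,0,-0.36,0.76],
)

```text
time: 19.3
eef_pos: [573.7, -42.4, 263.0]
ee_rot: [3.141, -0.001, 2.743]
force: [-1.6, 2.8, -0.1]
width: 0.237
grasp_force: 6.2
```

```bash
python3 a.py
```

```text
t 19.3 F [-1.6  2.8 -0.1] T [0.33 0.14 0.18] j [-0.16 -1.34] eef [573.7 -42.4 263. ] [ 3.14 -0.    2.74] 20.138501983679127
axis torque 0.217 T [-0.096 -0.108  0.182] Faxis 0.4
```

Request:
arm_command(
  rows=[0.1,0,-0.2,-0.18,0.76,0.3,0,-0.5,-0.36,0.76,0.4,0.1,-0.7,-0.54,0.76],
)

```text
time: 19.68
eef_pos: [574.0, -42.8, 262.6]
ee_rot: [-3.141, -0.0, 2.203]
force: [-4.5, 0.0, 2.6]
width: 0.238
grasp_force: 20.1
```

```bash
python3 a.py
```

```text
t 19.675 F [-4.5  0.   2.6] T [0.35 0.54 0.43] j [-0.16 -0.8 ] eef [574.  -42.8 262.6] [-3.14 -0.    2.2 ] 20.261877100787974
axis torque 0.217 T [ 0.347 -0.134  0.428] Faxis 4.4
```

Request:
arm_command(
  rows=[0.1,0,-0.2,-0.18,0.76,0.3,0,-0.5,-0.38,0.76],
)

```text
time: 19.92
eef_pos: [573.8, -43.0, 262.6]
ee_rot: [-3.14, 0.0, 1.835]
force: [-9.9, -4.2, 10.1]
width: 0.237
grasp_force: 26.8
```

```bash
python3 a.py
```

```text
t 19.925 F [-9.9 -4.2 10.1] T [-0.6   1.23  0.28] j [-0.16 -0.43] eef [573.8 -43.  262.6] [-3.14  0.    1.84] 20.140110938017898
axis torque 0.256 T [ 0.036 -0.262  0.282] Faxis 14.0
```

Request:
arm_command(
  rows=[0,0,0,0.1,0.65,0,0,0,0.1,0.65,0,0,20,0.1,0.65,0,0,50,0.1,0.65,0,20,90,0.1,0.65,0,60,130,0.1,0.65,0,105,130,0.1,0.65,0,125,130,0.1,0.65,0,125,130,0.1,0.65],
)

```text
time: 21.05
eef_pos: [574.5, 83.2, 392.0]
ee_rot: [-3.142, 0.0, 1.943]
force: [0.7, -0.5, -1.2]
width: 0.354
grasp_force: 0.0
```

```bash
python3 b.py
```

```text
[288 172  24  14 119] [299.5 178.6] [[310.6, 173.2], [288.1, 184.2]]
[275 160  10  17  77] [279.5 168.6] [[283.2, 159.7], [276.7, 175.5]]
[[575.4 -42.9 267.7]
 [584.1 -71.7 281.6]
 [563.6 -13.1 265. ]]
theta mod pi from triang 1.288775853488911
top theta 1.358887247973691 62.43036181434734 worldyaw -1.1566178088189325
```

View pics/h.png

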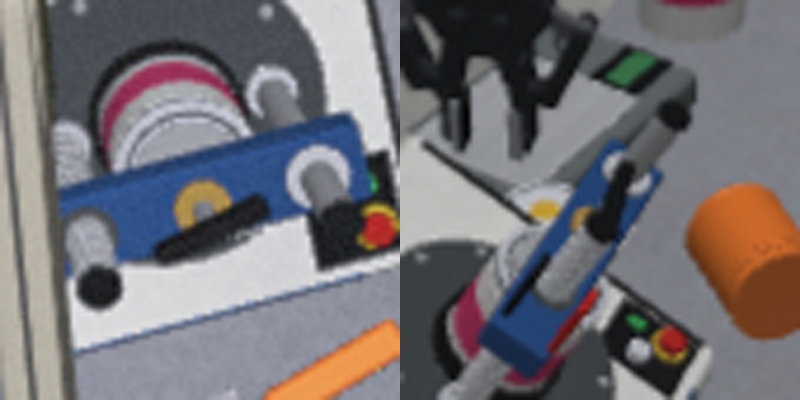

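The picture shows the bar now along the head, from (160,250) to (265,205), with the lever at rest. The total turn is about 4.0 rad. I'll compare head height with the earlier crop to see how much load has built up.

```bash
python3 - <<'E'
from h import *
t=r.get_image("top");sd=r.get_image("side")
f=cv2.imread("pics/f.png")
up=lambda i:cv2.resize(i,(400,400),interpolation=cv2.INTER_CUBIC)
now=np.hstack([up(t["color"][100:215,235:350]),up(sd["color"][115:230,215:330])])
k=400/115
w0,w1=A(0,100,140),A(0,100,141);w2,w3=A(0,-90,140),A(0,-90,141)
print("px(crop)/mm up: side",(proj(sd,w1)-proj(sd,w0))[0]*k,"top",(proj(t,w3)-proj(t,w2))[0]*k)
def sh(n,x0,y0,x1,y1):
    a=f[y0:y1,x0:x1].astype(np.float32).mean(2);b=now[y0:y1,x0:x1].astype(np.float32).mean(2)
    W=np.eye(2,3,dtype=np.float32)
    try: cc,W=cv2.findTransformECC(a,b,W,cv2.MOTION_TRANSLATION,(3,200,1e-6),None,5);print(n,"shift",W[:,2].round(2),"cc",round(cc,4))
    except cv2.error as e: print(n,"fail")
sh("side head end",525,250,590,315);sh("side head+red",525,240,625,315)
sh("top collar/right end",275,185,345,250);sh("static top deck",170,70,300,160);sh("static side buttons",620,260,700,330);sh("static side deck",440,220,520,330);sh("side pink tin",505,235,545,300)
E
```

```text
px(crop)/mm up: side [ 0.49175231 -0.61048107] top [0.27362959 0.45347939]
side head end shift [ 0.73 -0.99] cc 0.9939
side head+red shift [ 0.45 -0.59] cc 0.9808
top collar/right end shift [0.62 0.93] cc 0.9923
static top deck shift [ 0.02 -0.02] cc 0.9992
static side buttons shift [ 0.   -0.01] cc 1.0
static side deck shift [0.   0.01] cc 1.0
side pink tin shift [ 0.22 -0.5 ] cc 0.9889
```

The head rose only about 1.9 mm under load, so the screw has compressed the pad by about 4.5 mm (about 45 N). That is firm and below crushing. The gripper is clear of everything, so I'm handing in.

```bash
python3 -c "
from workcell import r
print(r.finish_job())"
```

```text
the job is handed in; nothing more can be done
None
```

The job is handed in: the clamp head is down with its pad on the pink-banded tin, the lever is back at rest, and the T-handle has been turned about 4.0 rad (0.64 turn) clockwise. That should be roughly 45 N on the lid, estimated from camera-measured head rise since the exact touch point was not measured directly.

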